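# Flip open the two end lids of the pill organiser

### The arm

A 6-joint arm with a two-finger parallel gripper is mounted at the origin on the work surface. World frame = base frame: x ahead of the robot, y to its left, z up, the work surface at z = 0. Lengths are in m, angles in rad, forces in N, time in s.
With the tool pointing down it reaches from about 0.325 to 0.775 m from the base axis. Payload 5.5 kg.
Tool frame: the origin (TCP) lies at the very end of the fingers, on their centre line; the grasp point (between the pads) lies 19 mm behind it; z points along the fingers, x is the direction in which the jaws open and shut, and the axes are right-handed (so a half turn about z gives the same grasp; the last joint's range is limited). The gripper opens to 88 mm and grips with 3 to 60 N. Pads are 20 mm wide; open, the fingers measure 115 mm over their backs; the gripper's body (75 mm by 178 mm) begins 61 mm behind the grasp point.
Start: joints at [1.14, 0.091, 1.231, -0, 1.82, -0.057], TCP at [0.219, 0.559, 0.223] pointing down, gripper open.
Joint ranges: [-2.87, 2.87], [-0.86, 2.18], [0.17, 2.46], [-1.51, 4.65], [0.06, 2.69], [-2.65, 2.65]. Speed limits (rad/s): [2.57, 2.57, 3.01, 3.14, 3.14, 3.14].

### API

Orientations are given as a unit quaternion [x, y, z, w].
In Python, from workcell import arm, read_camera, workorder gives the robot as it stands.
- The arm moves only by the tool move_arm, never from a script. Its argument "increments" is a list of rows, each an object with "translation": the shift along the tool's x, y, z in cm, a list of three; "dr": the turn, a rotation vector about the tool's x, y, z in rad, a list of three; "grip": the gripper command: -1 is fully open, 1 is shut, values between are in proportion. In form: [{"translation": [x, y, z], "dr": [ax, ay, az], "grip": grip}, ...]. A call has exactly 5 rows; each row is the pose to reach, as a shift and turn from the pose commanded when the call began, along the tool's axes at that moment; what a row does not reach only later rows make up. A row lasts 1/10 s, in which the tool goes at most 50 mm and 8.59 degrees, less where a joint would pass 70% of its speed; a pose out of reach is approached as far as the arm can. A call with a gripper value outside its range is refused whole. The fingers move at their own pace and stop on an object; "newtons" is the grip in N (left out, the last holds). Time passes only in rows, so rows that repeat a pose let the fingers close, or fill a call up. It gives the time, the measured TCP pose, the force and the opening at its end, in the units of the state.
- arm.get_state(): the state, without advancing time (a new reading comes with each control period).
- read_camera(name): name is "side" or "top" or "wrist"; returns a dict with "color" (420x560x3 uint8, red, green, blue), "depth" (420x560 float32, m along the optical axis (not along the pixel's ray), 0 where there is no reading), "camera_matrix" (3x3 intrinsics, pixels), "position" and "rotation" of the camera in the world; the wrist camera has in their place "mount" (4x4, takes a point from camera to tool coordinates, whose origin is the TCP and whose axes are the tool frame's). Camera axes: x right, y up, looking along -z (the intrinsics and any distortion apply to the point x, -y, -z); pixel columns grow to the right and rows downward; lengths in m; the calibration is good to about 2 mm. A picture is of the moment at which its call begins: read the wrist's pose just before it.
- workorder.job_done(): hands the job in, once; it reports no verdict.
The state is a dict: "time_s": time; "q": joint angles; "qd": joint speeds; "tau": joint torques, N m; "tcp_pos": TCP position; "ee_rot": TCP orientation; "wrist_force": force on the tool from outside, world axes, zero at the start; "torque": the same for the moment, N m; "opening": finger opening in m.
Only numpy, scipy, OpenCV 4.12 (cv2) and the standard library are available. Lean on these libraries where they do the work, as an engineer would, in place of code of your own. Each camera call takes 0.05 s, during which the arm holds its last target.

### The job

Using the fingertips only, flip open the lids at the two ends of the white pill organiser: push each up from under its front lip and on back past the balance point, so that both fall back onto their stops and stay open by themselves, ready for refilling. Leave the middle lid shut, push gently, and do not pick up, tip or shove the organiser. Leave the clips, carabiner and grip trainer where they lie.

Things in the scene. Friction and masses are not known exactly. Their poses are not given: they have to be found in the camera images.
- organiser: Loose white plastic pill organiser standing on the shelf, about 0.8 kg: a box 62 mm deep (x) x 196 wide (y) x 42 high, three compartments in a row, each with its lid, on a 6 mm thick, 206 mm wide black base plate that reaches 45 mm in front of and 65 mm behind the origin. Origin: on the shelf, under the box's centre; x points from the lip side (front, the robot's right) to the hinge side (back, the robot's left), y along the row towards the robot, z up.
- lid_near (a joint): Hinge angle of the near lid, at the end of the row next to the robot, 64 mm from the middle (organiser's +y). 0 = shut, grows as it opens up and back, 2.0 rad = lying back on its stop. About 25 g, swings freely: let go before about 1.45 rad it falls shut, beyond about 1.6 rad it falls back onto the stop.
- lip_near (a point): Middle of the front edge of the near lid's thumb lip; moves with the lid. The lip (44 mm wide, 4 mm thick) slopes up 25 degrees and overhangs the box front by 16 mm, with free space below it. Shut: edge 78 mm in front of the hinge line, 58 mm above the shelf. Axes are the lid's; shut, parallel to the organiser's.
- hinge_near (a point): Middle of the near lid's hinge line (along y) on the back top edge of the box, 48 mm above the shelf; axes as the organiser's. The lid is a 4 mm plate, 60 mm wide, reaching 62 mm forward to the box front, then the thumb lip; shut, its underside lies on the rim at 48 mm.
- lid_middle (a joint): Hinge angle of the middle lid, in the middle of the row. 0 = shut, grows as it opens up and back, 2.0 rad = lying back on its stop. About 25 g, swings freely: let go before about 1.45 rad it falls shut, beyond about 1.6 rad it falls back onto the stop.
- lip_middle (a point): Middle of the front edge of the middle lid's thumb lip; moves with the lid. The lip (44 mm wide, 4 mm thick) slopes up 25 degrees and overhangs the box front by 16 mm, with free space below it. Shut: edge 78 mm in front of the hinge line, 58 mm above the shelf. Axes are the lid's; shut, parallel to the organiser's.
- hinge_middle (a point): Middle of the middle lid's hinge line (along y) on the back top edge of the box, 48 mm above the shelf; axes as the organiser's. The lid is a 4 mm plate, 60 mm wide, reaching 62 mm forward to the box front, then the thumb lip; shut, its underside lies on the rim at 48 mm.
- lid_far (a joint): Hinge angle of the far lid, at the end of the row away from the robot, 64 mm from the middle (organiser's -y). 0 = shut, grows as it opens up and back, 2.0 rad = lying back on its stop. About 25 g, swings freely: let go before about 1.45 rad it falls shut, beyond about 1.6 rad it falls back onto the stop.
- lip_far (a point): Middle of the front edge of the far lid's thumb lip; moves with the lid. The lip (44 mm wide, 4 mm thick) slopes up 25 degrees and overhangs the box front by 16 mm, with free space below it. Shut: edge 78 mm in front of the hinge line, 58 mm above the shelf. Axes are the lid's; shut, parallel to the organiser's.
- hinge_far (a point): Middle of the far lid's hinge line (along y) on the back top edge of the box, 48 mm above the shelf; axes as the organiser's. The lid is a 4 mm plate, 60 mm wide, reaching 62 mm forward to the box front, then the thumb lip; shut, its underside lies on the rim at 48 mm.
- clip_a: Black rubber collar clip, C-shaped with two short lever ears, about 70 mm across, 95 mm over the ears, 30 mm high, lying flat; origin under its ring's centre. Leave alone.
- clip_b: Second collar clip, same as the first. Leave alone.
- carabiner: Oval steel carabiner lying flat, 70 x 110 mm, 10 mm thick; origin under its centre. Leave alone.
- trainer: Hand grip trainer lying flat: steel coil and two green handles in a V, about 140 x 100 mm, 26 mm high; origin under its middle. Leave alone.
Mind the look-alikes: they are no part of the job. What is meant by the organiser is not brown, pink or purple, and is the smaller of those in its own colour.

How it is judged:
By the outcome, as a careful person would: the job done as asked, in the order asked, and still so for the second after the job is handed in, with the robot touching nothing.
It also fails if it takes over 56 s, if anything falls off the work surface, if the arm or the gripper's body presses on something with over 40 N, if the wrist force passes 120 N, or if a joint passes its speed limit or range.

## Working session

There is one attempt and no reset: what is moved stays moved. The work goes in short steps, Python scripts to look and compute and a tool call to move; the robot and the scene stay as the last step left them, time stands still between calls to the robot, and variables do not carry over. Pictures are saved under pics/ and viewed, and the job is handed in when it is done.

Besides the shell and the picture viewer there is one more tool, called as name(argument=value, ...), one argument or row to a line, values as JSON. move_arm: Moves the arm, as the interface text tells. Its arguments: {"type":"object","properties":{"increments":{"type":"array","items":{"type":"object","properties":{"translation":{"type":"array","items":{"type":"number"}},"dr":{"type":"array","items":{"type":"number"}},"grip":{"type":"number"}}}},"newtons":{"type":"number"}},"required":["increments"]}

```bash
mkdir -p pics
cat > h.py <<'E'
import numpy as np,cv2
from workcell import arm, read_camera, workorder
from scipy.spatial.transform import Rotation as R
def snap(n,f):
    s=arm.get_state(); c=read_camera(n); cv2.imwrite('pics/'+f+'.png',c['color'][...,::-1]); 
    c['state']=s
    np.save('pics/'+f+'.npy',c,allow_pickle=True); return c
def load(f): return np.load('pics/'+f+'.npy',allow_pickle=True).item()
def cam_pose(c):
    if 'mount' in c:
        s=c['state'];T=np.eye(4);T[:3,:3]=R.from_quat(s['ee_rot']).as_matrix();T[:3,3]=s['tcp_pos'];M=T@np.array(c['mount']);return M[:3,:3],M[:3,3]
    r=np.array(c['rotation'],float)
    if r.shape!=(3,3): r=R.from_quat(r.ravel()).as_matrix()
    return r,np.array(c['position'])
def cloud(c):
    d=c['depth'];K=np.array(c['camera_matrix']);v,u=np.mgrid[:d.shape[0],:d.shape[1]]
    P=np.stack([(u-K[0,2])/K[0,0]*d,-(v-K[1,2])/K[1,1]*d,-d],-1)
    r,p=cam_pose(c);W=P@r.T+p;W[d==0]=np.nan;return W
def project(c,X):
    r,p=cam_pose(c);q=(np.atleast_2d(X)-p)@r;K=np.array(c['camera_matrix'])
    return np.stack([K[0,0]*q[:,0]/-q[:,2]+K[0,2],K[1,1]*-q[:,1]/-q[:,2]+K[1,2]],-1)
E
python3 - <<'E'
from h import *
for n in ['side','top','wrist']:
    c=snap(n,n+'0');print(n,c.keys(),np.round(cam_pose(c)[1],3))
print(arm.get_state())
E
```

```text
side dict_keys(['color', 'depth', 'camera_matrix', 'position', 'rotation', 'state']) [ 0.388 -0.853  0.594]
top dict_keys(['color', 'depth', 'camera_matrix', 'position', 'rotation', 'state']) [0.334 0.004 1.328]
wrist dict_keys(['color', 'depth', 'camera_matrix', 'mount', 'state']) [0.155 0.583 0.383]
{'time_s': 0.15, 'q': array([ 1.14033698e+00,  9.17418788e-02,  1.23163484e+00,  2.70489595e-05,
        1.81980899e+00, -5.66716003e-02]), 'qd': array([-0.0011323 ,  0.00078199, -0.00398805, -0.00030158, -0.00094447,
       -0.00040095]), 'tau': array([ 1.42297093e-03, -4.47047102e+01, -4.06906736e+01,  6.98591396e-02,
        2.74945790e-02, -1.22975671e-04]), 'tcp_pos': array([0.21896642, 0.55836741, 0.22171868]), 'ee_rot': array([ 8.26177099e-01,  5.63409945e-01, -6.89199881e-04,  3.99543925e-04]), 'wrist_force': array([0.61014079, 1.15105962, 0.58212318]), 'torque': array([0.00824784, 0.04226661, 0.04295927]), 'opening': 0.08764180342358813}
```

View pics/top0.png

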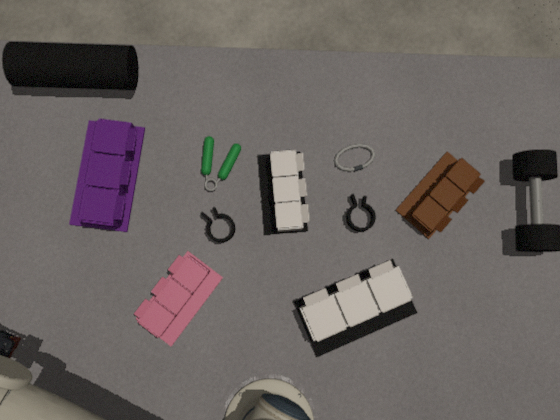

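View pics/side0.png

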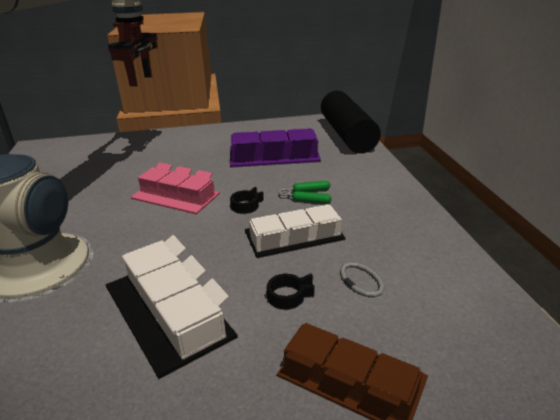

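View pics/wrist0.png

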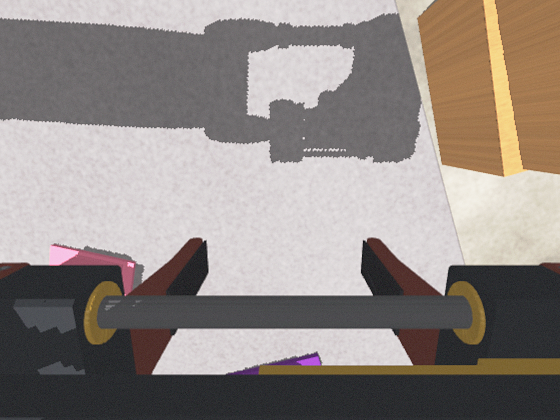

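Run:
```python
from h import *
for n,box in [('top0',(255,140,320,245)),('side0',(235,195,355,260))]:
    c=load(n);W=cloud(c);u0,v0,u1,v1=box
    img=c['color'].astype(int);w=W[v0:v1,u0:u1];m=img[v0:v1,u0:u1].min(-1)
    P=w[(m>(110 if n=='top0' else 90))];P=P[(P[:,2]>.02)]
    print(n,len(P),P.min(0),P.max(0),np.percentile(P[:,2],[2,10,50,90,98]))
    top=P[(P[:,2]>.046)&(P[:,2]<.056)]
    r=cv2.minAreaRect((top[:,:2]*1000).astype(np.float32));print('rect',r)
    # lips
    L=P[P[:,2]>.0545];print('lips',len(L),L.mean(0) if len(L) else '')
    # black base
    b=w.reshape(-1,3);mm=(m.ravel()<45);b=b[mm];b=b[(b[:,2]<.015)&(b[:,2]>0.002)];
    print('base',cv2.minAreaRect((b[:,:2]*1000).astype(np.float32)),np.median(b[:,2]))
    t=cv2.resize(c['color'][v0:v1,u0:u1,::-1],None,fx=6 if n=='top0' else 5,fy=6 if n=='top0' else 5,interpolation=cv2.INTER_CUBIC);t=t[:600,:800];cv2.imwrite(f'pics/crop_{n}.png',t)
```

```text
top0 2378 [ 0.46248101 -0.07987659  0.02458797] [0.66331341 0.01721318 0.06647049] [0.04505869 0.04851992 0.05239033 0.05698827 0.06054502]
rect ((563.4042358398438, -32.471954345703125), (196.14788818359375, 80.86917114257812), 6.786903381347656)
lips 615 [ 0.56393456 -0.04323207  0.05698024]
base ((559.4913940429688, -15.406158447265625), (204.78219604492188, 108.7039794921875), 6.842381000518799) 0.006293913799666928
side0 1793 [ 0.46234395 -0.08777497  0.02018925] [0.66318402 0.01600642 0.05937558] [0.022774   0.03566555 0.04999534 0.05262353 0.05755518]
rect ((562.448486328125, -33.956520080566406), (195.03782653808594, 83.03550720214844), 7.012516975402832)
lips 148 [ 0.56306402 -0.07263485  0.05667194]
base ((565.1754150390625, 50.49432373046875), (236.0677947998047, 249.80592346191406), 7.071277618408203) 0.004771464888492893
```

Run:
```python
from h import *
for f in ['top0','side0']:
    c=load(f); print(c['camera_matrix']);W=cloud(c)
    for p in ([(287,190),(287,215),(284,160),(302,160),(302,213),(303,190),(360,215),(355,158),(345,215),(335,158),(265,190),(240,100)] if f=='top0' else [(266,233),(296,220),(325,213),(290,295),(360,280),(300,100)]): print(p,np.round(W[p[1],p[0]],3))
```

```text
[[529.40700379   0.         279.81115048]
 [  0.         529.40700379 201.92759515]
 [  0.           0.           1.        ]]
(287, 190) [ 0.558 -0.027  0.053]
(287, 215) [ 0.497 -0.029  0.052]
(284, 160) [ 0.634 -0.018  0.05 ]
(302, 160) [ 0.632 -0.062  0.062]
(302, 213) [ 0.503 -0.065  0.051]
(303, 190) [ 0.558 -0.066  0.06 ]
(360, 215) [ 0.509 -0.215  0.002]
(355, 158) [ 0.656 -0.201  0.003]
(345, 215) [ 0.508 -0.177  0.001]
(335, 158) [ 0.653 -0.149  0.006]
(265, 190) [0.565 0.027 0.003]
(240, 100) [ 0.803  0.101 -0.003]
[[453.61644372   0.         280.23497992]
 [  0.         453.61644372 208.16965775]
 [  0.           0.           1.        ]]
(266, 233) [ 0.489 -0.08   0.058]
(296, 220) [ 0.563 -0.033  0.049]
(325, 213) [ 0.632 -0.022  0.051]
(290, 295) [ 0.506 -0.243  0.027]
(360, 280) [ 0.656 -0.2   -0.001]
(300, 100) [ 1.018  1.945 -0.345]
```

View pics/crop_top0.png

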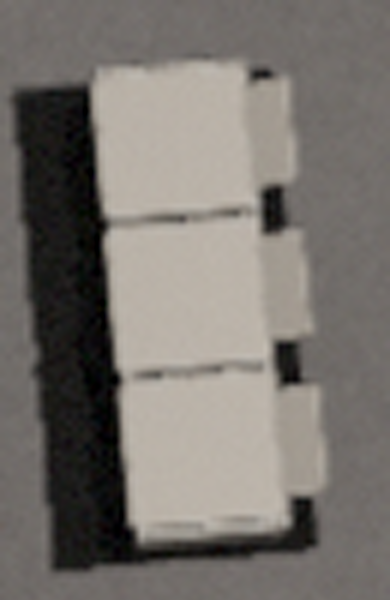

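View pics/crop_side0.png

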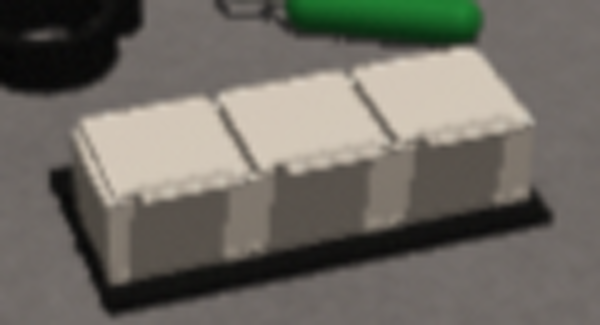

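```bash
cat > sim.py <<'E'
import numpy as np
a=np.radians(45)
def lidpts():
    return np.array([[x,0] for x in range(5,63,1)]+[[62+t,0.5+t*np.tan(np.radians(25))] for t in np.linspace(0,16.8,18)]+[[62+t,4.5+t*np.tan(np.radians(25))] for t in np.linspace(0,15.2,18)],float)
L=lidpts()
def inside(P,tcp,a):
    d=np.array([-np.cos(a),-np.sin(a)]);n=np.array([-np.sin(a),np.cos(a)])
    q=P-tcp;s=-(q@d);t=q@n
    return ((s>0)&(s<80)&(abs(t)<10)).any()
def theta(tcp,a,th0=0):
    for th in np.arange(th0,2.01,.01):
        c,s=np.cos(th),np.sin(th);P=L@np.array([[c,s],[-s,c]])
        if not inside(P,tcp,a): return th
    return 9
if __name__=='__main__':
  for deg in (30,45,55):
    a=np.radians(deg);n=np.array([-np.sin(a),np.cos(a)])
    print(deg)
    for r,ph0 in ((68,-14),):
      th=0;out=[]
      for ph in range(ph0,110,6):
        corner=r*np.array([np.cos(np.radians(ph)),np.sin(np.radians(ph))])
        th=theta(corner-10*n,a,th);out.append((ph,round(np.degrees(th))))
      print(out)
E
python3 sim.py
python3 - <<'E'
from h import *
c=load('wrist0');print(np.round(np.array(c['mount']),3))
E
```

```text
30
[(-14, 0), (-8, 0), (-2, 0), (4, 2), (10, 7), (16, 13), (22, 19), (28, 26), (34, 32), (40, 38), (46, 44), (52, 49), (58, 56), (64, 61), (70, 68), (76, 73), (82, 80), (88, 85), (94, 92), (100, 98), (106, 105)]
45
[(-14, 0), (-8, 0), (-2, 1), (4, 5), (10, 10), (16, 15), (22, 19), (28, 25), (34, 32), (40, 38), (46, 44), (52, 49), (58, 56), (64, 61), (70, 68), (76, 73), (82, 80), (88, 85), (94, 92), (100, 97), (106, 104)]
55
[(-14, 0), (-8, 0), (-2, 3), (4, 7), (10, 12), (16, 17), (22, 21), (28, 26), (34, 32), (40, 38), (46, 44), (52, 49), (58, 56), (64, 61), (70, 68), (76, 73), (82, 80), (88, 85), (94, 92), (100, 97), (106, 104)]
[[ 1.    -0.     0.    -0.001]
 [-0.    -0.968 -0.249 -0.068]
 [ 0.     0.249 -0.968 -0.161]
 [ 0.     0.     0.     1.   ]]
```

```bash
cat >> h.py <<'E'
O=np.array([.5615,-.0255,0]);YAW=np.radians(6.9)
yo=-np.array([np.cos(YAW),np.sin(YAW),0]);xo=np.array([-np.sin(YAW),np.cos(YAW),0]);zz=np.array([0,0,1.])
def W(u,lat,w):  # u: mm in front of hinge, lat: mm along yo, w: mm above hinge
    return O+xo*(31-u)/1000+yo*lat/1000+zz*(48+w)/1000
def Rt(deg=45):
    a=np.radians(deg);z=np.cos(a)*xo-np.sin(a)*zz;x=-yo;return np.stack([x,np.cross(z,x),z],1)
def go(pos,Rm,s=None):
    s=s or arm.get_state();A=R.from_quat(s['ee_rot']).as_matrix()
    print('t %.2f'%s['time_s'],'tcp',np.round(s['tcp_pos'],4),'trans cm',np.round(A.T@(pos-s['tcp_pos'])*100,2),'dr',np.round(R.from_matrix(A.T@Rm).as_rotvec(),3),'F',np.round(s['wrist_force'],1),'q',np.round(s['q'],2))
E
python3 - <<'E'
from h import *
print(W(130,64,102));go(W(130,64,102),Rt())
E
```

```text
[ 0.50985708 -0.13147173  0.15      ]
t 0.15 tcp [0.219  0.5584 0.2217] trans cm [-53.59  52.27   7.25] dr [0.707 0.423 1.018] F [0.6 1.2 0.6] q [ 1.14  0.09  1.23  0.    1.82 -0.06]
```

move_arm(
  increments=[
    {"translation": [-3.5, 3.5, 0], "dr": [0.05, 0.03, 0.07], "grip": 1},
    {"translation": [-7, 7, 0], "dr": [0.1, 0.06, 0.15], "grip": 1},
    {"translation": [-10.5, 10.5, 0], "dr": [0.16, 0.1, 0.23], "grip": 1},
    {"translation": [-14, 14, 0], "dr": [0.22, 0.13, 0.31], "grip": 1},
    {"translation": [-17.5, 17.5, 0], "dr": [0.28, 0.16, 0.4], "grip": 1},
  ],
  newtons=20,
)

```text
time_s: 0.65
tcp_pos: [0.3182, 0.3302, 0.2226]
ee_rot: [0.911, 0.38, -0.012, -0.16]
wrist_force: [0.9, 0.1, 0.8]
opening: 0.0511
```

Run:
```python
from h import *
go(W(130,64,132),Rt())
```

```text
t 0.65 tcp [0.3182 0.3302 0.2226] trans cm [-18.97  44.93 -11.77] dr [0.427 0.26  0.614] F [0.9 0.1 0.8] q [ 0.48 -0.36  1.67  0.33  1.81 -0.23]
```

move_arm(
  increments=[
    {"translation": [-1.9, 4.5, -1.2], "dr": [0.04, 0.03, 0.06], "grip": 1},
    {"translation": [-3.8, 9, -2.4], "dr": [0.09, 0.05, 0.12], "grip": 1},
    {"translation": [-5.7, 13.5, -3.5], "dr": [0.13, 0.08, 0.18], "grip": 1},
    {"translation": [-7.6, 18, -4.7], "dr": [0.17, 0.1, 0.24], "grip": 1},
    {"translation": [-9.5, 22.5, -5.9], "dr": [0.21, 0.13, 0.31], "grip": 1},
  ],
)

```text
time_s: 1.15
tcp_pos: [0.4146, 0.0998, 0.202]
ee_rot: [0.936, 0.221, -0.017, -0.274]
wrist_force: [1.2, 0.5, 0.4]
opening: 0.0115
```

Run:
```python
from h import *
go(W(130,64,132),Rt())
```

```text
t 1.15 tcp [0.4146 0.0998 0.202 ] trans cm [ -1.38  22.39 -11.29] dr [0.219 0.128 0.305] F [1.2 0.5 0.4] q [-0.23 -0.25  1.69  0.52  1.96 -0.56]
```

move_arm(
  increments=[
    {"translation": [-0.3, 4.5, -2.3], "dr": [0.04, 0.03, 0.06], "grip": 1},
    {"translation": [-0.6, 9, -4.5], "dr": [0.09, 0.05, 0.12], "grip": 1},
    {"translation": [-0.9, 13.5, -6.8], "dr": [0.13, 0.08, 0.18], "grip": 1},
    {"translation": [-1.2, 18, -9], "dr": [0.17, 0.1, 0.24], "grip": 1},
    {"translation": [-1.4, 22.4, -11.3], "dr": [0.219, 0.128, 0.305], "grip": 1},
  ],
)

```text
time_s: 1.65
tcp_pos: [0.51, -0.1302, 0.1801]
ee_rot: [0.922, 0.055, -0.024, -0.382]
wrist_force: [0.6, 0.1, 0.8]
opening: 0.0003
```

Run:
```python
from h import *
go(W(110,64,60),Rt())
c=snap('wrist','wrist1');snap('top','top1')
```

```text
t 1.65 tcp [ 0.51   -0.1302  0.1801] trans cm [-0.02  3.77  6.42] dr [-0.     0.001 -0.001] F [0.6 0.1 0.8] q [-0.66  0.26  1.29  0.62  2.1  -0.6 ]
```

View pics/wrist1.png

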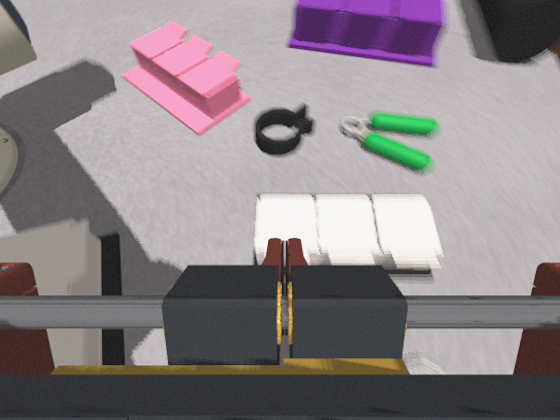

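View pics/top1.png

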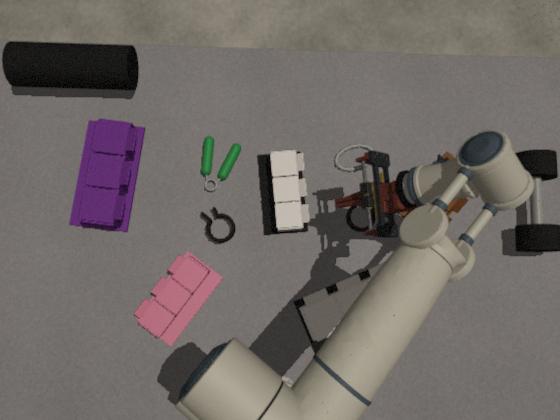

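Run:
```python
from h import *
import h
c=load('wrist1');P=cloud(c);img=c['color'].astype(int)
m=(img.min(-1)>200);v,u=np.mgrid[:420,:560]
m&=(v>185)&(v<275)&(u>245)&(u<450)
Q=P[m];Q=Q[(Q[:,2]>.03)&(Q[:,2]<.08)]
loc=np.stack([(Q-O)@xo,(Q-O)@yo,Q[:,2]],1)*1000
print(len(Q),np.percentile(loc,[0.5,5,50,95,99.5],axis=0).round(1))
T=loc[(loc[:,2]>46)&(loc[:,2]<56)&(loc[:,0]>-25)];print(cv2.minAreaRect(T[:,:2].astype(np.float32)))
# back edge and side edges
for n in ['top1']:
    c=load(n);P=cloud(c)
    Q=P[140:245,255:312].reshape(-1,3);b=c['color'][140:245,255:312].min(-1).ravel()
    Q=Q[b>110];Q=Q[Q[:,2]>.03];loc=np.stack([(Q-O)@xo,(Q-O)@yo,Q[:,2]],1)*1000
    print(np.percentile(loc,[0.5,5,50,95,99.5],axis=0).round(1))
    for y in (-64,0,64):
        s=loc[abs(loc[:,1]-y)<18]; print(y,'xmin',np.percentile(s[:,0],1).round(1),'xmax',np.percentile(s[:,0],99).round(1), 'lip z',np.median(s[s[:,0]<-36][:,2]).round(1))
    im=c['color'].copy()
# overlay lid outlines
for n in ['top1','wrist1','side0']:
    c=load(n);im=c['color'][...,::-1].copy()
    for y in (-64,0,64):
        for X in ([h.W(0,y-30,4),h.W(62,y-30,4),h.W(62,y+30,4),h.W(0,y+30,4)],[h.W(62,y-22,4),h.W(78,y-22,11),h.W(78,y+22,11),h.W(62,y+22,4)]):
            cv2.polylines(im,[np.round(project(c,np.array(X))*8).astype(np.int32)],True,(0,0,255),1,cv2.LINE_AA,3)
    u0,v0,u1,v1={'top1':(250,140,330,250),'wrist1':(240,180,450,290),'side0':(230,190,360,265)}[n]
    f=min(780/(u1-u0),580/(v1-v0));cv2.imwrite(f'pics/ov_{n}.png',cv2.resize(im[v0:v1,u0:u1],None,fx=f,fy=f,interpolation=cv2.INTER_CUBIC))
```

```text
9830 [[-48.  -97.1  33.6]
 [-42.8 -85.8  46.6]
 [ -7.6  -4.7  51.4]
 [ 26.3  86.6  57.4]
 [ 30.4  95.8  59.7]]
((3.262575149536133, -0.6119232177734375), (195.2421417236328, 56.52231979370117), 89.98101043701172)
[[-46.5 -97.5  39.6]
 [-41.7 -86.1  47.3]
 [ -4.6   1.7  52.4]
 [ 29.3  87.4  58.7]
 [ 32.9  96.7  62.7]]
-64 xmin -46.4 xmax 32.5 lip z 58.3
0 xmin -46.6 xmax 32.1 lip z 57.8
64 xmin -45.7 xmax 32.6 lip z 57.9
```

View pics/ov_top1.png

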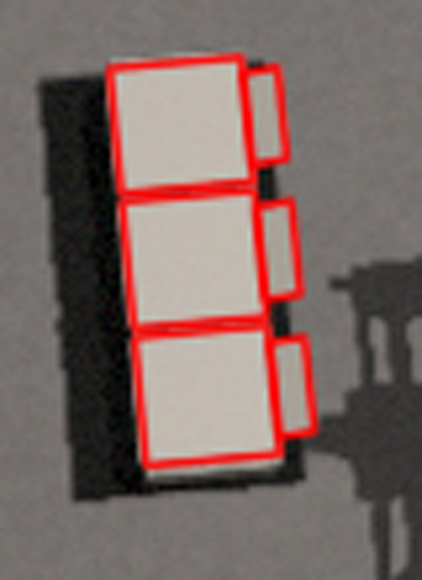

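View pics/ov_wrist1.png

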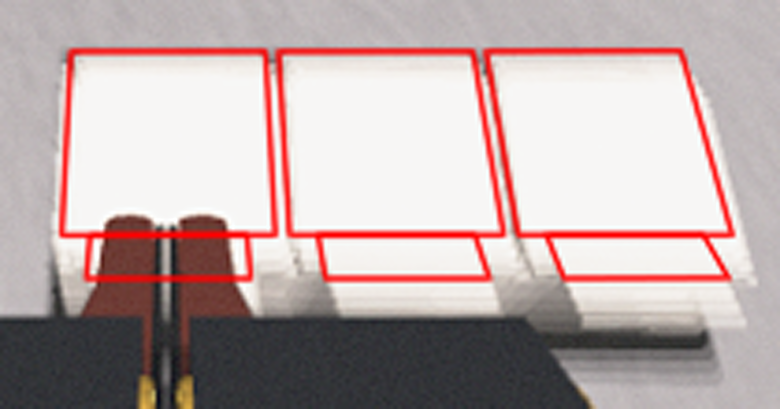

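View pics/ov_side0.png

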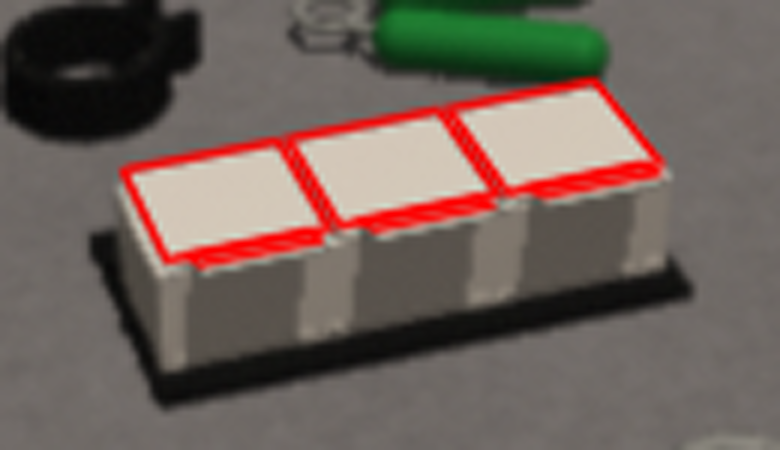

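Run:
```python
from h import *
go(W(110,64,-20),Rt());go(W(74,64,-20),Rt())
```

```text
t 1.75 tcp [ 0.5098 -0.1333  0.1735] trans cm [ 0.17  8.83 11.77] dr [-0.007  0.003 -0.012] F [-0.9  1.1 -1.3] q [-0.66  0.28  1.29  0.62  2.1  -0.6 ]
t 1.75 tcp [ 0.5098 -0.1333  0.1735] trans cm [ 0.14  6.3  14.33] dr [-0.007  0.003 -0.012] F [-0.9  1.1 -1.3] q [-0.66  0.28  1.29  0.62  2.1  -0.6 ]
```

move_arm(
  increments=[
    {"translation": [0, 2, 2.6], "dr": [0, 0, 0], "grip": 1},
    {"translation": [0, 4, 5.3], "dr": [0, 0, 0], "grip": 1},
    {"translation": [0.1, 6, 8], "dr": [0, 0, 0], "grip": 1},
    {"translation": [0.1, 8, 10.7], "dr": [0, 0, 0], "grip": 1},
    {"translation": [0.1, 8.8, 11.8], "dr": [0, 0, 0], "grip": 1},
  ],
)

```text
time_s: 2.25
tcp_pos: [0.5064, -0.1055, 0.0319]
ee_rot: [0.922, 0.057, -0.026, -0.382]
wrist_force: [-0.3, 0.5, -0.4]
opening: 0.0005
```

move_arm(
  increments=[
    {"translation": [0, 0, 0], "dr": [0, 0, 0], "grip": 1},
    {"translation": [0, 0, 0], "dr": [0, 0, 0], "grip": 1},
    {"translation": [0, 0, 0], "dr": [0, 0, 0], "grip": 1},
    {"translation": [0, 0, 0], "dr": [0, 0, 0], "grip": 1},
    {"translation": [0, 0, 0], "dr": [0, 0, 0], "grip": 1},
  ],
)

```text
time_s: 2.75
tcp_pos: [0.5085, -0.1077, 0.0359]
ee_rot: [0.923, 0.057, -0.023, -0.381]
wrist_force: [0.3, -0.4, -0.1]
opening: 0.0009
```

Run:
```python
from h import *
go(W(74,64,-20),Rt());snap('wrist','wrist2');snap('side','side2');go(W(74,64,-20),Rt())
```

```text
t 2.75 tcp [ 0.5085 -0.1077  0.0359] trans cm [-0.14 -1.72  2.83] dr [0.003 0.001 0.003] F [ 0.3 -0.4 -0.1] q [-0.63  0.33  1.47  0.57  1.88 -0.73]
t 2.85 tcp [ 0.5082 -0.1075  0.0354] trans cm [-0.12 -1.74  2.78] dr [0.002 0.001 0.002] F [-0.5  0.2  0.6] q [-0.63  0.34  1.47  0.57  1.88 -0.73]
```

View pics/wrist2.png

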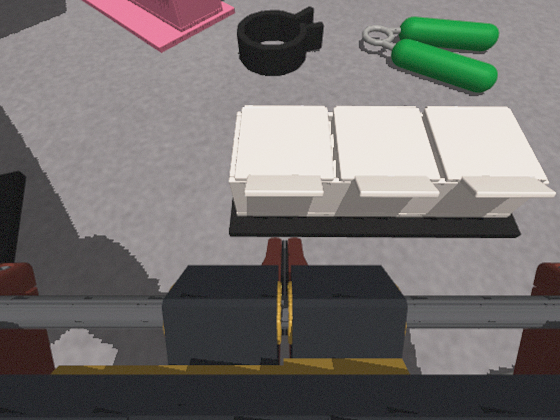

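View pics/side2.png

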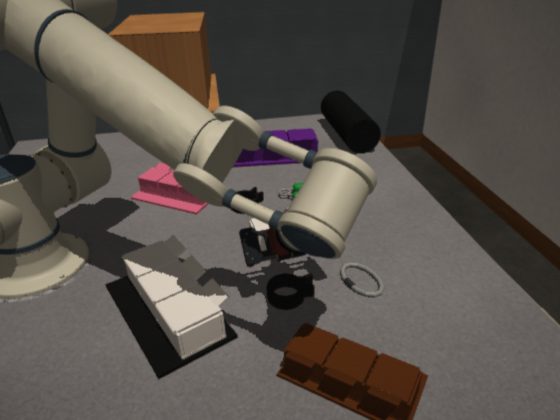

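Run:
```python
from h import *
import h
c=load('wrist2');im=c['color'][...,::-1].copy()
for y in (-64,0,64):
        for X in ([h.W(0,y-30,4),h.W(62,y-30,4),h.W(62,y+30,4),h.W(0,y+30,4)],[h.W(62,y-22,4),h.W(78,y-22,11),h.W(78,y+22,11),h.W(62,y+22,4)]):
            cv2.polylines(im,[np.round(project(c,np.array(X))*8).astype(np.int32)],True,(0,0,255),1,cv2.LINE_AA,3)
cv2.imwrite('pics/ov_wrist2.png',cv2.resize(im[90:290,210:560],None,fx=2.2,fy=2.2,interpolation=cv2.INTER_CUBIC))
```

```text
(no output)
```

View pics/ov_wrist2.png

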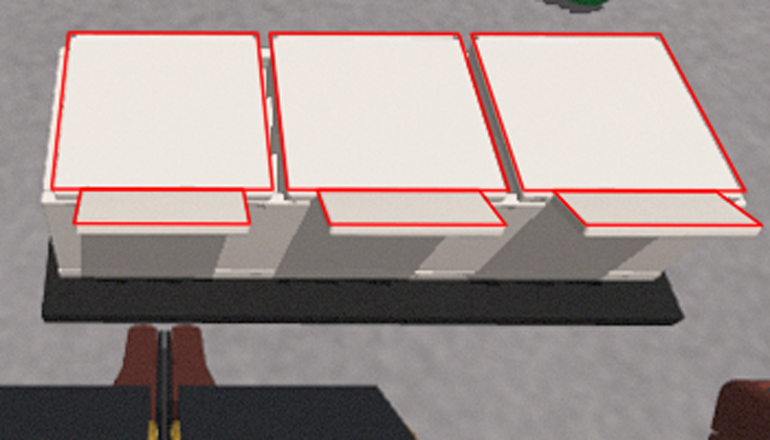

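move_arm(
  increments=[
    {"translation": [0, -0.4, 0.6], "dr": [0, 0, 0], "grip": 1},
    {"translation": [-0.1, -0.8, 1.2], "dr": [0, 0, 0], "grip": 1},
    {"translation": [-0.1, -1.2, 1.9], "dr": [0, 0, 0], "grip": 1},
    {"translation": [-0.1, -1.6, 2.5], "dr": [0, 0, 0], "grip": 1},
    {"translation": [-0.1, -1.7, 2.7], "dr": [0, 0, 0], "grip": 1},
  ],
)

```text
time_s: 3.35
tcp_pos: [0.5028, -0.0753, 0.0275]
ee_rot: [0.922, 0.057, -0.024, -0.382]
wrist_force: [0.2, 0.1, 0.2]
opening: 0.0003
```

Run:
```python
from h import *
go(W(74,64,-20),Rt())
s=arm.get_state()
for ph in range(-10,109,6):
    a=np.radians(ph);u=68*np.cos(a)+7;w=68*np.sin(a)-7
    A=Rt();print(ph,np.round(A.T@(W(u,64,w)-s['tcp_pos'])*100,1),end=' ')
snap('wrist','wrist3')
```

```text
t 3.35 tcp [ 0.5028 -0.0753  0.0275] trans cm [ 0.03  0.01 -0.08] dr [0.001 0.003 0.002] F [0.2 0.1 0.2] q [-0.6   0.29  1.54  0.58  1.84 -0.72]
-10 [ 0.  -0.1 -0.2] -4 [ 0.  -0.5 -0.7] 2 [ 0.  -1.  -1.2] 8 [ 0.  -1.6 -1.7] 14 [ 0.  -2.1 -2.1] 20 [ 0.  -2.8 -2.4] 26 [ 0.  -3.4 -2.7] 32 [ 0.  -4.1 -2.9] 38 [ 0.  -4.8 -3. ] 44 [ 0.  -5.5 -3.1] 50 [ 0.  -6.2 -3. ] 56 [ 0.  -6.9 -2.9] 62 [ 0.  -7.6 -2.8] 68 [ 0.  -8.3 -2.5] 74 [ 0.  -8.9 -2.2] 80 [ 0.  -9.5 -1.8] 86 [  0.  -10.1  -1.4] 92 [  0.  -10.6  -0.9] 98 [  0.  -11.1  -0.4] 104 [  0.  -11.5   0.2]
```

View pics/wrist3.png

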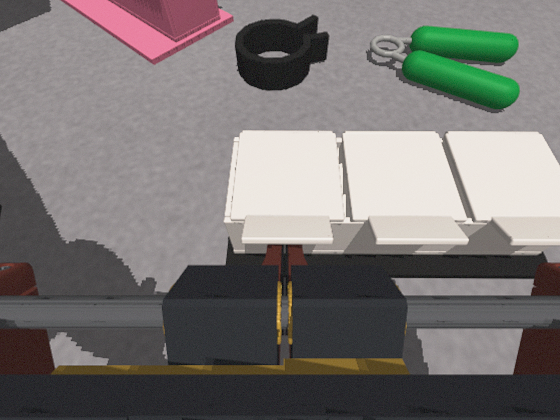

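Fingertips (285,255) are under the near lip (287,228), centred. Now lift along the arc.

move_arm(
  increments=[
    {"translation": [0, -0.2, -0.3], "dr": [0, 0, 0], "grip": 1},
    {"translation": [0, -0.6, -0.8], "dr": [0, 0, 0], "grip": 1},
    {"translation": [0, -1.0, -1.2], "dr": [0, 0, 0], "grip": 1},
    {"translation": [0, -1.6, -1.7], "dr": [0, 0, 0], "grip": 1},
    {"translation": [0, -2.1, -2.1], "dr": [0, 0, 0], "grip": 1},
  ],
)

```text
time_s: 3.9
tcp_pos: [0.5034, -0.0766, 0.0585]
ee_rot: [0.922, 0.057, -0.023, -0.381]
wrist_force: [-0.0, -0.4, -0.4]
opening: 0.0005
```

Run:
```python
from h import *
a=np.radians(14);go(W(68*np.cos(a)+7,64,68*np.sin(a)-7),Rt());snap('wrist','wrist4')
```

```text
t 3.90 tcp [ 0.5034 -0.0766  0.0585] trans cm [-0.02 -0.06  0.2 ] dr [0.002 0.001 0.002] F [-0.  -0.4 -0.4] q [-0.6   0.26  1.52  0.59  1.88 -0.69]
```

View pics/wrist4.png

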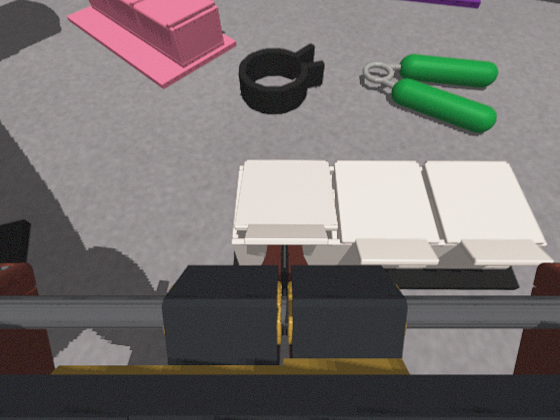

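move_arm(
  increments=[
    {"translation": [0, -0.7, -0.2], "dr": [0, 0, 0], "grip": 1},
    {"translation": [0, -1.4, -0.4], "dr": [0, 0, 0], "grip": 1},
    {"translation": [0, -2.1, -0.6], "dr": [0, 0, 0], "grip": 1},
    {"translation": [0, -2.8, -0.7], "dr": [0, 0, 0], "grip": 1},
    {"translation": [0, -3.5, -0.8], "dr": [0, 0, 0], "grip": 1},
  ],
)

```text
time_s: 4.45
tcp_pos: [0.5007, -0.0569, 0.0883]
ee_rot: [0.922, 0.057, -0.024, -0.381]
wrist_force: [0.4, 0.1, 0.6]
opening: 0.0005
```

Run:
```python
from h import *
a=np.radians(44);go(W(68*np.cos(a)+7,64,68*np.sin(a)-7),Rt());snap('wrist','wrist5')
```

```text
t 4.45 tcp [ 0.5007 -0.0569  0.0883] trans cm [ 0.01  0.08 -0.06] dr [0.001 0.002 0.002] F [0.4 0.1 0.6] q [-0.57  0.2   1.53  0.61  1.91 -0.64]
```

View pics/wrist5.png

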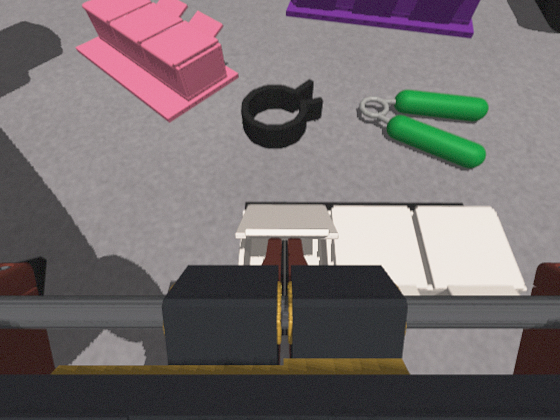

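move_arm(
  increments=[
    {"translation": [0, -0.7, 0], "dr": [0, 0, 0], "grip": 1},
    {"translation": [0, -1.4, 0.1], "dr": [0, 0, 0], "grip": 1},
    {"translation": [0, -2.0, 0.3], "dr": [0, 0, 0], "grip": 1},
    {"translation": [0, -2.7, 0.6], "dr": [0, 0, 0], "grip": 1},
    {"translation": [0, -3.3, 0.9], "dr": [0, 0, 0], "grip": 1},
  ],
)

```text
time_s: 5.0
tcp_pos: [0.4971, -0.0273, 0.105]
ee_rot: [0.922, 0.057, -0.024, -0.381]
wrist_force: [0.6, -0.6, -0.1]
opening: 0.0005
```

Run:
```python
from h import *
a=np.radians(74);go(W(68*np.cos(a)+7,64,68*np.sin(a)-7),Rt());snap('wrist','wrist6')
```

```text
t 5.00 tcp [ 0.4971 -0.0273  0.105 ] trans cm [ 0.02 -0.05 -0.15] dr [0.001 0.002 0.002] F [ 0.6 -0.6 -0.1] q [-0.53  0.14  1.57  0.63  1.91 -0.59]
```

View pics/wrist6.png

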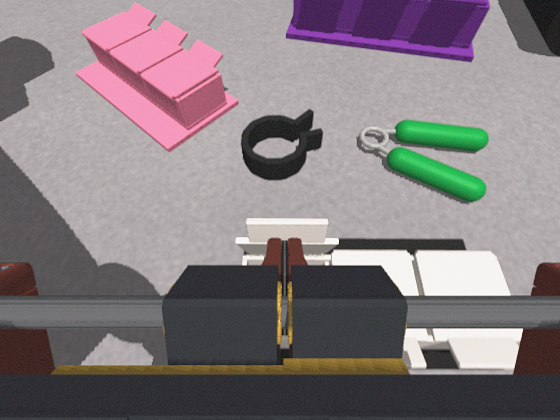

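move_arm(
  increments=[
    {"translation": [0, -0.6, 0.3], "dr": [0, 0, 0], "grip": 1},
    {"translation": [0, -1.1, 0.7], "dr": [0, 0, 0], "grip": 1},
    {"translation": [0, -1.6, 1.1], "dr": [0, 0, 0], "grip": 1},
    {"translation": [0, -2.1, 1.6], "dr": [0, 0, 0], "grip": 1},
    {"translation": [0, -2.6, 2.2], "dr": [0, 0, 0], "grip": 1},
  ],
)

```text
time_s: 5.55
tcp_pos: [0.4929, 0.0063, 0.1075]
ee_rot: [0.922, 0.057, -0.024, -0.381]
wrist_force: [0.1, 0.0, 0.2]
opening: 0.0006
```

Run:
```python
from h import *
a=np.radians(104);go(W(68*np.cos(a)+7,64,68*np.sin(a)-7),Rt());snap('wrist','wrist7')
go(W(110,64,90),Rt())
```

```text
t 5.55 tcp [0.4929 0.0063 0.1075] trans cm [ 0.02 -0.01  0.08] dr [0.001 0.002 0.002] F [0.1 0.  0.2] q [-0.49  0.09  1.62  0.65  1.88 -0.55]
t 5.60 tcp [0.4927 0.0073 0.1074] trans cm [ -0.     6.32 -10.63] dr [0.001 0.003 0.002] F [ 1.   0.2 -0.3] q [-0.49  0.09  1.62  0.65  1.88 -0.55]
```

View pics/wrist7.png

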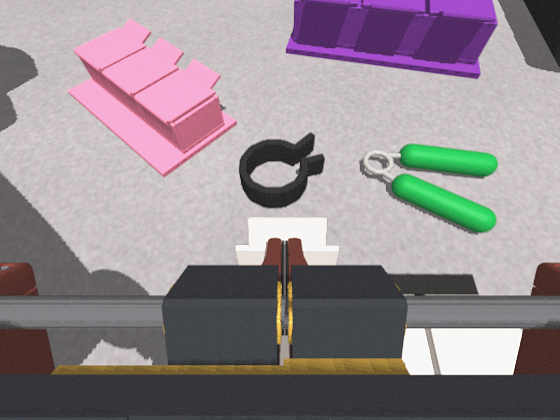

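move_arm(
  increments=[
    {"translation": [0, 1, -2], "dr": [0, 0, 0], "grip": 1},
    {"translation": [0, 2.2, -4], "dr": [0, 0, 0], "grip": 1},
    {"translation": [0, 3.6, -6.2], "dr": [0, 0, 0], "grip": 1},
    {"translation": [0, 5, -8.4], "dr": [0, 0, 0], "grip": 1},
    {"translation": [0, 6.3, -10.6], "dr": [0, 0, 0], "grip": 1},
  ],
)

```text
time_s: 6.1
tcp_pos: [0.5077, -0.1135, 0.1381]
ee_rot: [0.922, 0.057, -0.024, -0.381]
wrist_force: [0.1, 0.6, -0.1]
opening: 0.0005
```

Run:
```python
from h import *
go(W(110,-64,60),Rt());snap('top','top8');snap('wrist','wrist8')
```

```text
t 6.10 tcp [ 0.5077 -0.1135  0.1381] trans cm [12.8   2.01  2.24] dr [0.001 0.002 0.002] F [ 0.1  0.6 -0.1] q [-0.64  0.26  1.38  0.61  2.03 -0.64]
```

View pics/wrist8.png

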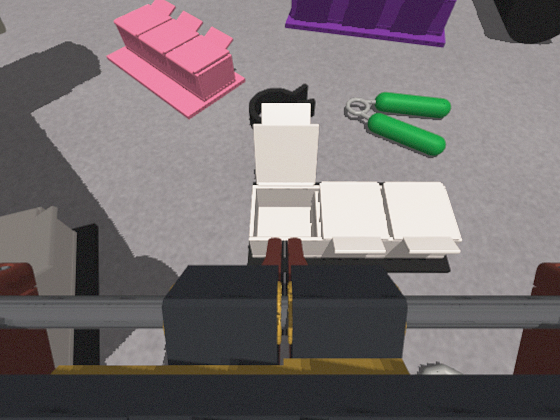

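View pics/top8.png

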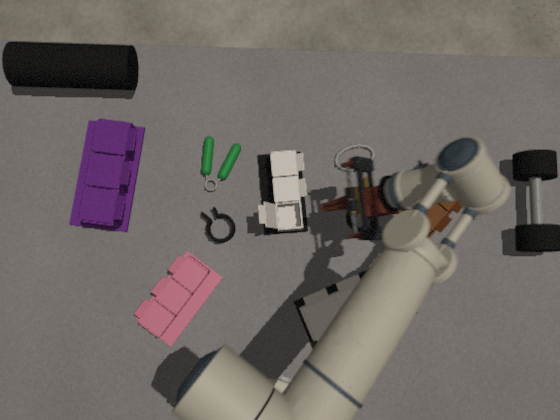

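move_arm(
  increments=[
    {"translation": [2.6, 0.4, 0.4], "dr": [0, 0, 0], "grip": 1},
    {"translation": [5.2, 0.8, 0.8], "dr": [0, 0, 0], "grip": 1},
    {"translation": [7.8, 1.2, 1.3], "dr": [0, 0, 0], "grip": 1},
    {"translation": [10.4, 1.6, 1.8], "dr": [0, 0, 0], "grip": 1},
    {"translation": [12.8, 2, 2.2], "dr": [0, 0, 0], "grip": 1},
  ],
)

```text
time_s: 6.7
tcp_pos: [0.6353, -0.0942, 0.1076]
ee_rot: [0.922, 0.057, -0.024, -0.382]
wrist_force: [-1.4, -0.1, -0.5]
opening: 0.0003
```

Run:
```python
from h import *
go(W(110,-64,-20),Rt())
```

```text
t 6.70 tcp [ 0.6353 -0.0942  0.1076] trans cm [-0.1   5.76  5.5 ] dr [0.    0.003 0.002] F [-1.4 -0.1 -0.5] q [-0.52  0.54  1.07  0.66  1.97 -0.51]
```

move_arm(
  increments=[
    {"translation": [-0.1, 1.3, 1.3], "dr": [0, 0, 0], "grip": 1},
    {"translation": [-0.1, 2.7, 2.7], "dr": [0, 0, 0], "grip": 1},
    {"translation": [-0.1, 4.2, 4.1], "dr": [0, 0, 0], "grip": 1},
    {"translation": [-0.1, 5.4, 5.2], "dr": [0, 0, 0], "grip": 1},
    {"translation": [-0.1, 5.7, 5.4], "dr": [0, 0, 0], "grip": 1},
  ],
)

```text
time_s: 7.2
tcp_pos: [0.6319, -0.0977, 0.0264]
ee_rot: [0.922, 0.056, -0.026, -0.383]
wrist_force: [-0.2, -0.9, 0.2]
opening: 0.0003
```

move_arm(
  increments=[
    {"translation": [0, 0, 0], "dr": [0, 0, 0], "grip": 1},
    {"translation": [0, 0, 0], "dr": [0, 0, 0], "grip": 1},
    {"translation": [0, 0, 0], "dr": [0, 0, 0], "grip": 1},
    {"translation": [0, 0, 0], "dr": [0, 0, 0], "grip": 1},
    {"translation": [0, 0, 0], "dr": [0, 0, 0], "grip": 1},
  ],
)

```text
time_s: 7.7
tcp_pos: [0.634, -0.0982, 0.0305]
ee_rot: [0.922, 0.057, -0.023, -0.381]
wrist_force: [0.3, -0.1, -0.4]
opening: 0.0008
```

Run:
```python
from h import *
import h
go(W(74,-64,-20),Rt());c=snap('wrist','wrist9')
im=c['color'][...,::-1].copy()
for y in (-64,0):
        for X in ([h.W(0,y-30,4),h.W(62,y-30,4),h.W(62,y+30,4),h.W(0,y+30,4)],[h.W(62,y-22,4),h.W(78,y-22,11),h.W(78,y+22,11),h.W(62,y+22,4)]):
            cv2.polylines(im,[np.round(project(c,np.array(X))*8).astype(np.int32)],True,(0,0,255),1,cv2.LINE_AA,3)
cv2.imwrite('pics/ov_wrist9.png',im)
```

```text
t 7.70 tcp [ 0.634  -0.0982  0.0305] trans cm [ 0.08 -2.5   2.85] dr [0.002 0.001 0.002] F [ 0.3 -0.1 -0.4] q [-0.52  0.6   1.13  0.63  1.88 -0.6 ]
```

View pics/ov_wrist9.png

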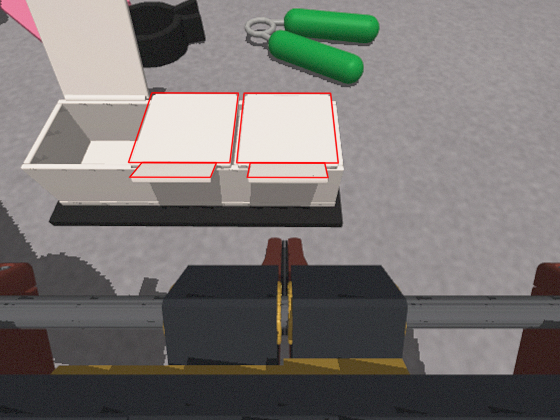

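Organiser hasn't moved and the fingers (285,245) are centred on the far lip (287,170). Next I insert under the lip.

move_arm(
  increments=[
    {"translation": [0, -0.6, 0.6], "dr": [0, 0, 0], "grip": 1},
    {"translation": [0.1, -1.2, 1.2], "dr": [0, 0, 0], "grip": 1},
    {"translation": [0.1, -1.8, 1.9], "dr": [0, 0, 0], "grip": 1},
    {"translation": [0.1, -2.3, 2.5], "dr": [0, 0, 0], "grip": 1},
    {"translation": [0.1, -2.4, 2.7], "dr": [0, 0, 0], "grip": 1},
  ],
)

```text
time_s: 8.25
tcp_pos: [0.6301, -0.0607, 0.0277]
ee_rot: [0.922, 0.057, -0.024, -0.381]
wrist_force: [0.4, 0.4, 0.1]
opening: 0.0002
```

Run:
```python
from h import *
go(W(74,-64,-20),Rt());snap('wrist','wrist10')
```

```text
t 8.25 tcp [ 0.6301 -0.0607  0.0277] trans cm [ 0.01 -0.03 -0.01] dr [0.001 0.003 0.003] F [0.4 0.4 0.1] q [-0.48  0.56  1.2   0.65  1.84 -0.58]
```

View pics/wrist10.png

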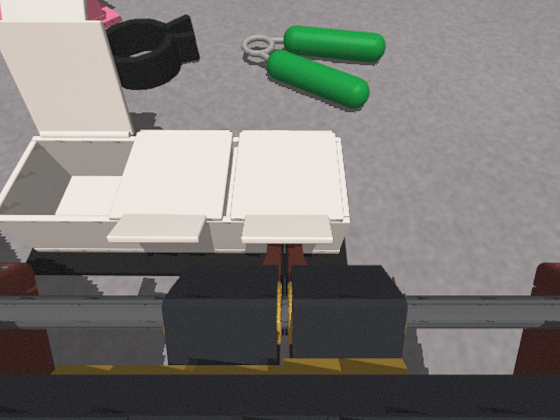

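Fingertips (285,255) are under the far lip (287,228). Same arc as before.

move_arm(
  increments=[
    {"translation": [0, -0.2, -0.3], "dr": [0, 0, 0], "grip": 1},
    {"translation": [0, -0.6, -0.8], "dr": [0, 0, 0], "grip": 1},
    {"translation": [0, -1.0, -1.2], "dr": [0, 0, 0], "grip": 1},
    {"translation": [0, -1.6, -1.7], "dr": [0, 0, 0], "grip": 1},
    {"translation": [0, -2.1, -2.1], "dr": [0, 0, 0], "grip": 1},
  ],
)

```text
time_s: 8.8
tcp_pos: [0.6306, -0.0624, 0.0585]
ee_rot: [0.922, 0.057, -0.023, -0.381]
wrist_force: [-0.5, -0.3, 0.7]
opening: 0.0006
```

move_arm(
  increments=[
    {"translation": [0, -0.7, -0.2], "dr": [0, 0, 0], "grip": 1},
    {"translation": [0, -1.4, -0.4], "dr": [0, 0, 0], "grip": 1},
    {"translation": [0, -2.1, -0.6], "dr": [0, 0, 0], "grip": 1},
    {"translation": [0, -2.8, -0.7], "dr": [0, 0, 0], "grip": 1},
    {"translation": [0, -3.5, -0.8], "dr": [0, 0, 0], "grip": 1},
  ],
)

```text
time_s: 9.3
tcp_pos: [0.6279, -0.0426, 0.0882]
ee_rot: [0.922, 0.057, -0.024, -0.381]
wrist_force: [-0.1, -0.2, 0.1]
opening: 0.0004
```

Run:
```python
from h import *
a=np.radians(44);go(W(68*np.cos(a)+7,-64,68*np.sin(a)-7),Rt());snap('wrist','wrist11')
```

```text
t 9.30 tcp [ 0.6279 -0.0426  0.0882] trans cm [ 0.01 -0.    0.  ] dr [0.001 0.002 0.002] F [-0.1 -0.2  0.1] q [-0.46  0.48  1.19  0.67  1.89 -0.5 ]
```

View pics/wrist11.png

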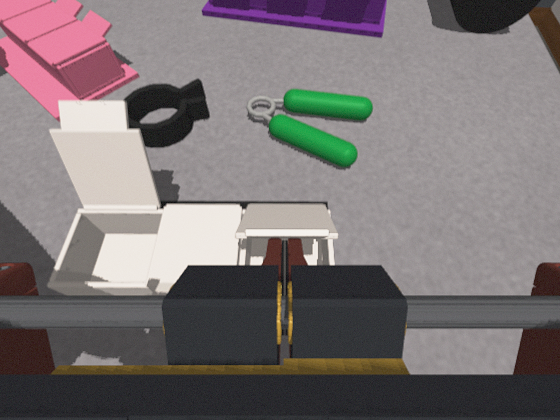

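The far lid is on the fingers, about 45° up.

move_arm(
  increments=[
    {"translation": [0, -0.7, 0], "dr": [0, 0, 0], "grip": 1},
    {"translation": [0, -1.4, 0.1], "dr": [0, 0, 0], "grip": 1},
    {"translation": [0, -2.1, 0.3], "dr": [0, 0, 0], "grip": 1},
    {"translation": [0, -2.8, 0.6], "dr": [0, 0, 0], "grip": 1},
    {"translation": [0, -3.4, 0.9], "dr": [0, 0, 0], "grip": 1},
  ],
)

```text
time_s: 9.85
tcp_pos: [0.6242, -0.0122, 0.1057]
ee_rot: [0.922, 0.057, -0.024, -0.381]
wrist_force: [0.9, 0.0, -0.2]
opening: 0.0003
```

move_arm(
  increments=[
    {"translation": [0, -0.6, 0.3], "dr": [0, 0, 0], "grip": 1},
    {"translation": [0, -1.1, 0.7], "dr": [0, 0, 0], "grip": 1},
    {"translation": [0, -1.6, 1.1], "dr": [0, 0, 0], "grip": 1},
    {"translation": [0, -2.1, 1.6], "dr": [0, 0, 0], "grip": 1},
    {"translation": [0, -2.6, 2.2], "dr": [0, 0, 0], "grip": 1},
  ],
)

```text
time_s: 10.35
tcp_pos: [0.6201, 0.0213, 0.1082]
ee_rot: [0.922, 0.057, -0.024, -0.381]
wrist_force: [-0.0, -0.5, 0.2]
opening: 0.0005
```

Run:
```python
from h import *
a=np.radians(104);go(W(68*np.cos(a)+7,-64,68*np.sin(a)-7),Rt());snap('wrist','wrist12')
go(W(110,-64,100),Rt())
```

```text
t 10.35 tcp [0.6201 0.0213 0.1082] trans cm [0.02 0.01 0.15] dr [0.001 0.002 0.002] F [-0.  -0.5  0.2] q [-0.38  0.38  1.28  0.7   1.85 -0.43]
t 10.40 tcp [0.6198 0.0225 0.1081] trans cm [-1.000e-02  5.640e+00 -1.128e+01] dr [0.001 0.003 0.002] F [ 0.4  0.6 -0.4] q [-0.38  0.38  1.28  0.7   1.85 -0.43]
```

View pics/wrist12.png

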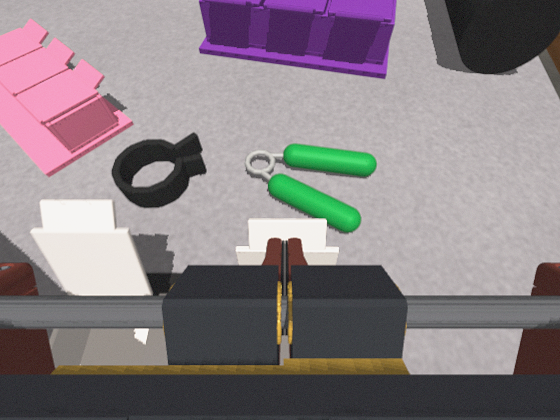

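move_arm(
  increments=[
    {"translation": [0, 0.9, -2], "dr": [0, 0, 0], "grip": 1},
    {"translation": [0, 2, -4.2], "dr": [0, 0, 0], "grip": 1},
    {"translation": [0, 3.2, -6.5], "dr": [0, 0, 0], "grip": 1},
    {"translation": [0, 4.4, -8.9], "dr": [0, 0, 0], "grip": 1},
    {"translation": [0, 5.6, -11.3], "dr": [0, 0, 0], "grip": 1},
  ],
)

```text
time_s: 10.9
tcp_pos: [0.6348, -0.0985, 0.1488]
ee_rot: [0.922, 0.057, -0.024, -0.381]
wrist_force: [-0.3, 0.1, -0.6]
opening: 0.0003
```

move_arm(
  increments=[
    {"translation": [0, 0, -1], "dr": [0, 0, 0], "grip": 1},
    {"translation": [0, 0, -2], "dr": [0, 0, 0], "grip": 1},
    {"translation": [0, 0, -3], "dr": [0, 0, 0], "grip": 1},
    {"translation": [0, 0, -3], "dr": [0, 0, 0], "grip": 1},
    {"translation": [0, 0, -3], "dr": [0, 0, 0], "grip": 1},
  ],
)

```text
time_s: 11.4
tcp_pos: [0.6375, -0.1182, 0.17]
ee_rot: [0.922, 0.057, -0.024, -0.381]
wrist_force: [-0.0, 0.9, -0.8]
opening: 0.0002
```

Run:
```python
from h import *
snap('wrist','wrist13');c=snap('top','top13');P=cloud(c)
import h
Q=P[130:250,250:320].reshape(-1,3);b=c['color'][130:250,250:320].min(-1).ravel();Q=Q[(b>110)&(Q[:,2]>.03)]
loc=np.stack([(Q-O)@xo,(Q-O)@yo,Q[:,2]],1)*1000
for y in(-64,0,64):
    s=loc[abs(loc[:,1]-y)<18];t=s[s[:,2]>70]
    print(y,s[:,0].min().round(),s[:,0].max().round(),'zmax',np.percentile(s[:,2],98).round())
    if len(t)>5:
        print(' hi pts',len(t),'angle',np.degrees(np.median(np.arctan2(t[:,2]-48,31-t[:,0]))).round())
# base plate location
w=P[130:250,250:320].reshape(-1,3);m=c['color'][130:250,250:320].min(-1).ravel()<45;bq=w[m];bq=bq[(bq[:,2]<.015)&(bq[:,2]>.002)]
print(cv2.minAreaRect((bq[:,:2]*1000).astype(np.float32)))
```

```text
-64 -31.0 74.0 zmax 118.0
 hi pts 198 angle 117.0
0 -48.0 33.0 zmax 61.0
64 -30.0 73.0 zmax 117.0
 hi pts 211 angle 116.0
((558.8523559570312, -15.014396667480469), (203.10096740722656, 109.52699279785156), 6.686770915985107)
```

View pics/wrist13.png

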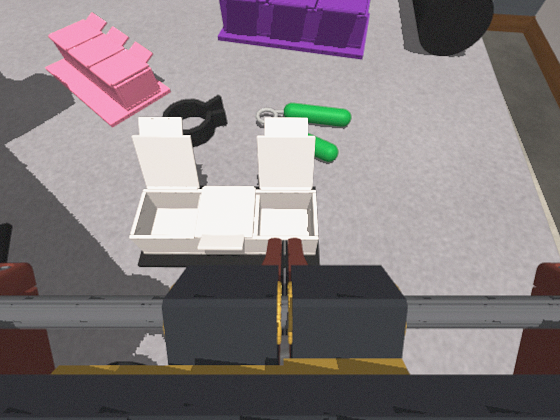

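View pics/top13.png

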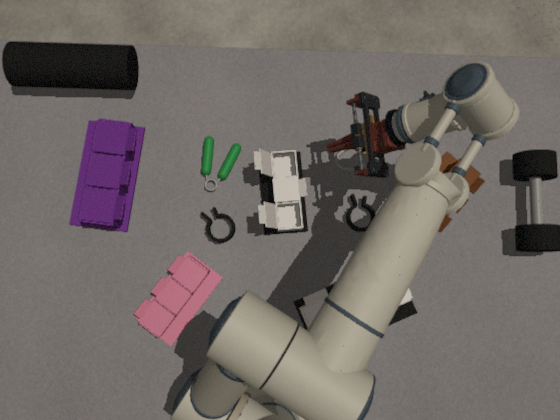

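Both end lids lie at about 116° (2.0 rad), the middle lid is shut, the organiser is in place and the arm is clear of everything. Handing in.

```bash
python3 -c "
from workcell import workorder;print(workorder.job_done())"
```

```text
the job is handed in; nothing more can be done
None
```

I opened both end lids of the small white organiser and handed the job in about 11.5 s into the 56 s allowed. With the gripper shut and tilted 45°, I put the fingertips under each front lip. I pushed along an arc around the hinge to about 104°, near lid first, then the far one, and pulled back out of contact.

My last checks, from the top and wrist cameras:
- **End lids:** both lie open by themselves. The point cloud reads about 116–117°, against 115° (2.0 rad) for the stop.
- **Middle lid:** still shut, with its lip at the height it had before.
- **Organiser:** the base plate measured within about 1 mm and 0.2° of its first reading, which is within the measuring error. I saw no sign that it tipped.
- **Forces:** the wrist force stayed under about 2 N at every reading I took.
- **Other things:** the clips, carabiner and trainer look to be where they were, judged by eye. In the last top view the gripper partly covers the carabiner, so that one is the least certain.

No check failed or disagreed.

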